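# Tip the display block down into a front step

## Task

Only by pushing, with the fingertips or the outside of the fingers, tip the tall coral display block over sideways towards the middle of the white plinth, so that it lies along the plinth's front. Then push it up square and flat against the plinth's front face as a low step, neither end sticking out past the plinth's ends. Do not grasp, lift or carry the block, and leave everything else standing where it is.

Things in the scene. Friction and masses are not known exactly. Their poses are not given: they have to be found in the camera images.
- block_center (a point): centre of the loose coral box, 96 x 96 x 200 mm, 0.3 to 0.65 kg. Starts upright (centre 100 mm up) on the robot's side of the plinth, left or right of its middle. z runs along its length (up at the start); x and y, square to its sides, start within 0.15 rad of the plinth's. Pushed near the top it tips about its far lower edge, hardly sliding, and falls past about 26 degrees. Lying, its centre is 48 mm up
- plinth: fixed white plinth, 140 mm deep (its x), 360 mm wide (its y), 125 mm tall. Origin at the centre of its underside; z up, x points away from the robot: its front face is the plane x = -70 mm in its frame, its ends are at y = -180 and +180 mm. Turned up to 0.25 rad either way
- jar: closed jar with a steel cap, 68 mm across, 110 mm tall; stands on the robot's side of the plinth, on the opposite side of its middle from where the block starts. Not to be touched. Origin at the centre of its underside
- plates: white stacked plates on top of the plinth, 156 mm across, 34 mm high. Not to be touched. Origin at the centre of its underside
- ramekin: blue ceramic ramekin on top of the plinth, 72 mm across, 45 mm high. Not to be touched. Origin at the centre of its underside
- tub: white tub of wooden spoons on the table to the robot's left, 94 mm across, 130 mm high with the spoons. Not to be touched. Origin at the centre of its underside
- bottle: amber bottle on the table to the robot's right, 68 mm across, 200 mm tall. Not to be touched. Origin at the centre of its underside
- tumbler: glass tumbler on the table to the robot's right, 72 mm across, 90 mm tall. Not to be touched. Origin at the centre of its underside

How it is judged:
By the outcome, as a careful person would: the job done as asked, in the order asked, and still so for the second after the job is handed in, with the robot touching nothing.
It also fails if it takes over 72 s, if anything falls off the work surface, if the arm or the gripper's body presses on something with over 40 N, if the wrist force passes 120 N, or if a joint passes its speed limit or range.

## Robot

A 7-joint arm with a two-finger parallel gripper is mounted at the origin on the work surface. World frame = base frame: x ahead of the robot, y to its left, z up, the work surface at z = 0. Lengths are in mm, angles in rad, forces in N, time in s.
With the tool pointing down it reaches from about 425 to 825 mm from the base axis. Payload 3.6 kg.
Tool frame: the origin (TCP) lies at the very end of the fingers, on their centre line; the grasp point (between the pads) lies 19 mm behind it (env.grasp_offset is the distance from the TCP to the grasp point, in mm); y points along the fingers, x is the direction in which the jaws open and shut, and the axes are right-handed (so a half turn about y gives the same grasp; the last joint's range is limited). The gripper opens to 85 mm and grips with 20 to 120 N. Pads are 22 mm wide; open, the fingers measure 114 mm over their backs; the gripper's body (76 mm by 85 mm) begins 54 mm behind the grasp point. The pads swing forward as they close: fully open they stand 13 mm farther back than shut.
Start: joints at [1.107, 0.615, -0.013, 1.423, 0.008, 1.103, -0.04], TCP at [274.984, -588.937, 231.297] pointing down, gripper open.
Joint ranges: [-3.12, 3.12], [-0.3, 2.06], [-1.34, 1.32], [0.26, 2.42], [-1.36, 4.5], [0.01, 1.98], [-2.84, 2.84]. Speed limits (rad/s): [2.79, 2.79, 3.14, 3.14, 3.14, 3.14, 3.14].

## Interface

Orientations are given as [roll, pitch, yaw] about the fixed x, y, z axes, in that order (R = Rz(yaw) Ry(pitch) Rx(roll)).
In Python, from workcell import readout, get_image, env, look_for, trace gives the robot as it stands.
- The arm moves only by the shell command python3 -m handwheel 'ROWS' [FORCE]. ROWS is JSON, a list of rows, each an object with "jaw": the opening, from 0 (shut) to 1 (fully open); "linear": the shift along the tool's x, y, z in mm, a list of three; "turn": the turn about the tool's y in rad. A call has 1 to 8 rows; each row is the pose to reach, as a shift and turn from the pose measured when the call began, along the tool's axes at that moment; what a row does not reach only later rows make up. A row lasts 1/10 s, in which the tool goes at most 50 mm and 8.59 degrees, less where a joint would pass 70% of its speed; a pose out of reach is approached as far as the arm can. A call with a gripper value outside its range is refused whole. The fingers move at their own pace and stop on an object; FORCE is the grip in N (left out, the last holds). Time passes only in rows, so rows that repeat a pose let the fingers close. It gives the time, the measured TCP pose, the force and the opening at its end, in the units of the state.
- readout.get_obs(): the state, without advancing time (a new reading comes with each control period).
- get_image(name): name is "scene" or "top" or "wrist"; returns a dict with "pixels" (480x640x3 uint8, blue, green, red), "depth" (480x640 float32, mm along the optical axis (not along the pixel's ray), 0 where there is no reading), "K" (3x3 intrinsics, pixels), "k1" (the pictures are not rectified: a ray, as slopes to the right and down, at radius r is drawn at 1 + k1 r^2 times it, then the intrinsics apply), "origin" and "rotation" of the camera in the world. Camera axes: x right, y up, looking along -z (the intrinsics and any distortion apply to the point x, -y, -z); pixel columns grow to the right and rows downward; lengths in mm; the calibration is good to about 2 mm. A picture is of the moment at which its call begins.
- env.sign_off(): hands the job in, once; it reports no verdict.
Trained networks look in a picture, given as the dict that the camera call returned (one of the last four; its "shot" number tells which), for a name from the list of things; names that differ only in an ending like _2 or _b are one class to them, and where a whole thing is asked for, a point or a joint stands for the part that bears it (a point fixed in the world has none). Each returns a list of dicts, best first, with "score" (0 to 1); they miss things now and then, are a little off and sometimes report something else, mostly with a low value. They report only what shows in the picture. A call takes as long as a camera call.
- look_for(target, picture): "point" ([column, row] in pixels, amid what is visible of it).
- trace(target, picture): "pixels" (480x640 bool, what is visible of it) and "point" ([column, row] in pixels, amid what is visible of it).
The state is a dict: "clock": time; "qpos": joint angles; "qd": joint speeds; "joint_efforts": joint torques, N m; "ee_pos": TCP position; "ee_rot": TCP orientation; "wrist_force": force on the tool from outside, world axes, zero at the start; "wrist_torque": the same for the moment, N m; "width": opening from 0.0 (shut) to 1.0 (fully open).
Only numpy, scipy, OpenCV 4.12 (cv2) and the standard library are available. Lean on these libraries where they do the work, as an engineer would, in place of code of your own. Each camera call takes 0.05 s, during which the arm holds its last target.

## Working session

There is one attempt and no reset: what is moved stays moved. The work goes in short steps, Python scripts to look and compute and a shell command to move; the robot and the scene stay as the last step left them, time stands still between calls to the robot, and variables do not carry over. Pictures are saved under pics/ and viewed, and the job is handed in when it is done.

```bash
ls; mkdir -p pics; python3 - <<'E'
from workcell import readout,get_image,env
import cv2
o=readout.get_obs()
print({k:o[k] for k in('clock','qpos','ee_pos','ee_rot','wrist_force','width')})
for n in('scene','top'):
    p=get_image(n); cv2.imwrite(f'pics/{n}0.png',p['pixels']); print(n,p['K'],p['k1'],p['origin'],p['rotation'])
E
```

```text
pics
{'clock': 0.0, 'qpos': array([ 1.10752123,  0.61592895, -0.01263072,  1.42490943,  0.00812149,
        1.10339573, -0.04039223]), 'ee_pos': array([ 274.64771314, -588.27759718,  230.1283049 ]), 'ee_rot': array([-1.570845  ,  0.00259046, -1.1339255 ]), 'wrist_force': array([ 0.088045  , -0.27230729,  0.1608236 ]), 'width': 1.0054505491134609}
scene [[463.06640319   0.         318.5735738 ]
 [  0.         463.06640319 242.01314753]
 [  0.           0.           1.        ]] -0.07473709944822111 [1196.09668286 -741.99006993  819.51222988] [0.93960161 0.00639638 0.70827505]
top [[552.13890133   0.         320.57807293]
 [  0.         552.13890133 247.54389582]
 [  0.           0.           1.        ]] -0.10182955070864586 [ 411.03757434    6.81952034 1629.32356054] [ 1.05418321e-01  1.29327008e-04 -1.54286445e+00]
```

View pics/scene0.png

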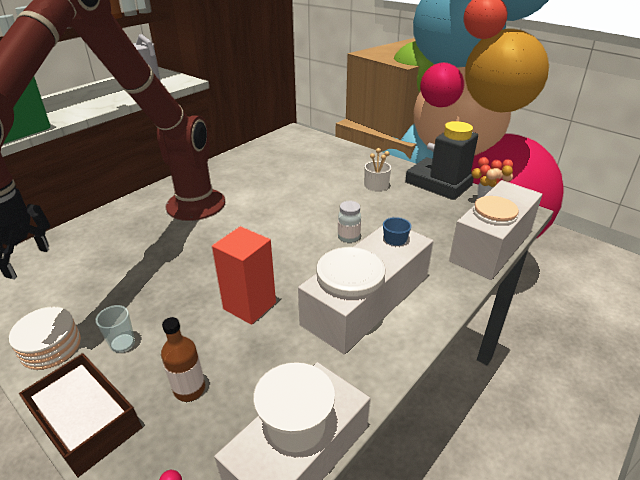

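View pics/top0.png

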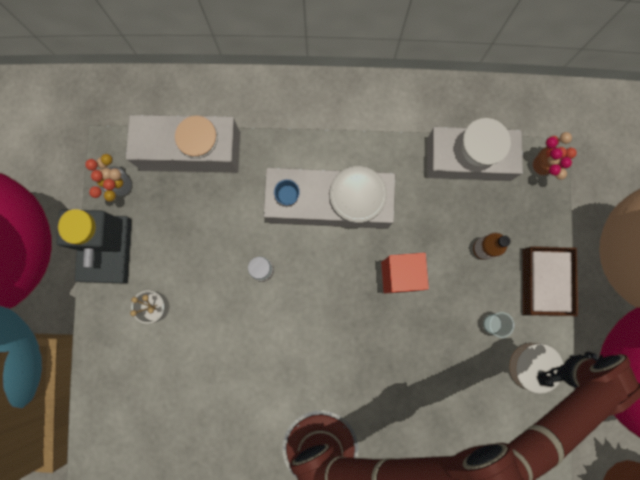

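The top view shows the coral block at px (405,272) and the plinth around (330,195), turned slightly. The jar is at (260,268), the tub at (148,306), the bottle at (490,245), and the tumbler at (497,324). Robot-right is image-right, so the block has to tip to +y. Next I'll measure the poses.

```bash
cat > h.py <<'E'
import numpy as np,cv2
from scipy.spatial.transform import Rotation as Ro
from workcell import readout,get_image,env,look_for,trace
def cloud(p):
    K=np.array(p['K']);d=p['depth'];h,w=d.shape
    v,u=np.mgrid[:h,:w]
    D=np.array([p['k1'],0,0,0,0.])
    n=cv2.undistortPoints(np.stack([u,v],-1).reshape(-1,1,2).astype(np.float64),K,D).reshape(h,w,2)
    c=np.stack([n[...,0]*d,-n[...,1]*d,-d],-1)
    R=Ro.from_euler('xyz',p['rotation']).as_matrix()
    W=c@R.T+np.array(p['origin']); W[d<=0]=np.nan
    return W
def pts(name,p,W=None):
    t=trace(name,p)
    if not t: return None,0
    W=cloud(p) if W is None else W
    m=cv2.erode(t[0]['pixels'].astype(np.uint8),np.ones((3,3)))>0
    q=W[m]; return q[~np.isnan(q[:,0])],t[0]['score']
def rect(q,lo,hi):
    s=q[(q[:,2]>lo)&(q[:,2]<hi)]
    return cv2.minAreaRect(s[:,:2].astype(np.float32)),len(s)
E
python3 - <<'E'
from h import *
for n in('top','scene'):
    p=get_image(n);W=cloud(p)
    for o in('block_center','plinth','jar','plates','ramekin','tub','bottle','tumbler'):
        q,s=pts(o,p,W)
        if q is None or len(q)<5: print(n,o,'none');continue
        zt=np.percentile(q[:,2],97)
        r,k=rect(q,zt-12,zt+12)
        print(n,o,round(s,2),len(q),'ztop',zt.round(1),'rect',np.round(r[0],1),np.round(r[1],1),round(r[2],1),'min/max',q.min(0).round(),q.max(0).round())
E
```

```text
top block_center 0.88 1493 ztop 204.4 rect [ 503.8 -218.2] [93.2 95. ] 4.9 min/max [ 454. -268.   27.] [ 553. -167.  207.]
top plinth 0.93 3683 ztop 129.8 rect [718.7  -9.8] [357.9 141.3] 89.0 min/max [ 645. -189.   16.] [791. 169. 134.]
top jar 0.74 380 ztop 115.4 rect [511.8 178.9] [53.2 52.8] 2.9 min/max [481. 148.  45.] [538. 206. 120.]
top plates 0.96 2349 ztop 160.6 rect [716.6 -86.8] [148.2 148.9] 18.4 min/max [ 642. -160.  140.] [792. -12. 168.]
top ramekin 0.85 410 ztop 164.8 rect [724.9 115.3] [39.  61.2] 32.9 min/max [693.  80. 118.] [747. 139. 174.]
top tub 0.91 883 ztop 130.1 rect [399.3 496.6] [51.7 60.2] 9.2 min/max [350. 450.  -9.] [438. 543. 137.]
top bottle 0.76 628 ztop 201.5 rect [ 593.5 -470.6] [26.7 25.9] 46.6 min/max [ 559. -495.   15.] [ 623. -439.  208.]
top tumbler 0.85 521 ztop 91.5 rect [ 372.5 -498.4] [68.4 63.3] 71.2 min/max [ 339. -533.   -6.] [ 404. -464.   96.]
scene block_center 0.73 4245 ztop 202.4 rect [ 511.  -218.9] [94.1 93.1] 5.0 min/max [ 461. -269.    5.] [ 562. -166.  206.]
scene plinth 0.59 6358 ztop 128.5 rect [724.6 -10.7] [353.  136.8] 89.0 min/max [ 652. -189.    9.] [796. 167. 131.]
scene jar 0.81 751 ztop 111.7 rect [516.9 181.9] [49.3 60. ] 37.9 min/max [491. 146.   5.] [551. 209. 114.]
scene plates 0.62 2453 ztop 160.9 rect [724.4 -85.8] [146.7 149.6] 2.7 min/max [ 651. -161.  142.] [798. -11. 164.]
scene ramekin 0.83 573 ztop 170.4 rect [718.9 110.5] [64.9 70.9] 33.7 min/max [684.  73. 126.] [753. 146. 173.]
scene tub 0.87 645 ztop 124.3 rect [404.3 502.2] [42.7 57.3] 14.5 min/max [349. 450.   1.] [445. 554. 132.]
scene bottle 0.79 1986 ztop 200.5 rect [ 601.1 -471.9] [21.6 26.3] 53.5 min/max [ 582. -505.    7.] [ 633. -447.  203.]
scene tumbler 0.64 1144 ztop 91.2 rect [ 375.3 -497.3] [64.  71.9] 77.8 min/max [ 339. -532.    4.] [ 411. -465.   94.]
```

```bash
cat >> h.py <<'E'
def plan(target,yawdeg):
    o=readout.get_obs(); R=Ro.from_euler('xyz',o['ee_rot'])
    l=R.inv().apply(np.array(target)-o['ee_pos'])
    Rt=Ro.from_euler('xyz',[-np.pi/2,0,np.radians(yawdeg)])
    rv=(R.inv()*Rt).as_rotvec()
    print('now',o['clock'],o['ee_pos'].round(1),o['ee_rot'].round(3),'F',o['wrist_force'].round(1),'| linear',l.round(1),'turn(y)',rv.round(3))
E
python3 -c "
from h import *
plan([515,-312,235],5)"
```

```text
now 1.0 [ 275.  -588.9  231.3] [-1.571  0.    -1.134] F [ 0.3 -0.2 -1. ] | linear [-149.4   -3.7  334.6] turn(y) [-0.    -1.221  0.   ]
```

```bash
python3 -m handwheel '[{"jaw":0.9,"linear":[-18,-2,42],"turn":-0.14},{"jaw":0.8,"linear":[-37,-4,84],"turn":-0.28},{"jaw":0.5,"linear":[-56,-4,125],"turn":-0.42},{"jaw":0.5,"linear":[-75,-4,167],"turn":-0.56},{"jaw":0.5,"linear":[-93,-4,209],"turn":-0.70},{"jaw":0.5,"linear":[-112,-4,251],"turn":-0.84},{"jaw":0.5,"linear":[-131,-4,293],"turn":-0.98},{"jaw":0.5,"linear":[-149,-4,334],"turn":-1.12}]'
python3 -c "
from h import *
plan([515,-312,172],5)"
```

```text
clock: 1.8
ee_pos: [515.7, -311.1, 235.7]
ee_rot: [-1.571, -0.001, -0.008]
wrist_force: [1.2, -0.4, 0.6]
width: 0.502
now 1.8 [ 515.7 -311.1  235.7] [-1.571e+00 -1.000e-03 -8.000e-03] F [ 1.2 -0.4  0.6] | linear [-0.7 63.7 -0.9] turn(y) [ 0.    -0.095  0.001]
```

```bash
python3 -m handwheel '[{"jaw":0.5,"linear":[0,30,0],"turn":-0.05},{"jaw":0.5,"linear":[0,68,0],"turn":-0.095},{"jaw":0.5,"linear":[0,68,0],"turn":-0.095}]'
python3 - <<'E'
from h import *
p=get_image('top');q,s=pts('block_center',p);print(s,rect(q,190,215))
cv2.imwrite('pics/top1.png',p['pixels'])
p=get_image('scene');cv2.imwrite('pics/scene1.png',p['pixels'])
W=cloud(p)
# fingertip estimate: points near tool below z 215 not on block
m=(W[...,0]>450)&(W[...,0]<580)&(W[...,1]<-275)&(W[...,1]>-360)&(W[...,2]>140)&(W[...,2]<215)
print(m.sum(), W[m].min(0),W[m].max(0),W[m].mean(0))
plan([515,-312,172],5)
E
```

```text
clock: 2.1
ee_pos: [512.2, -309.6, 162.9]
ee_rot: [-1.565, 0.009, 0.087]
wrist_force: [-1.6, -1.1, -0.8]
width: 0.5
0.79 (((503.8518371582031, -218.29031372070312), (93.78997039794922, 95.71095275878906), 5.416548252105713), 1295)
279 [ 481.51470212 -323.86047379  172.02132899] [ 551.99080392 -298.43962497  214.89246878] [ 515.03944908 -312.96789069  193.35277395]
now 2.25 [ 516.5 -312.   169.1] [-1.573 -0.003  0.085] F [ 0.5 -0.3  0.5] | linear [-1.5 -2.9  0.1] turn(y) [ 0.002 -0.002  0.003]
```

View pics/scene1.png

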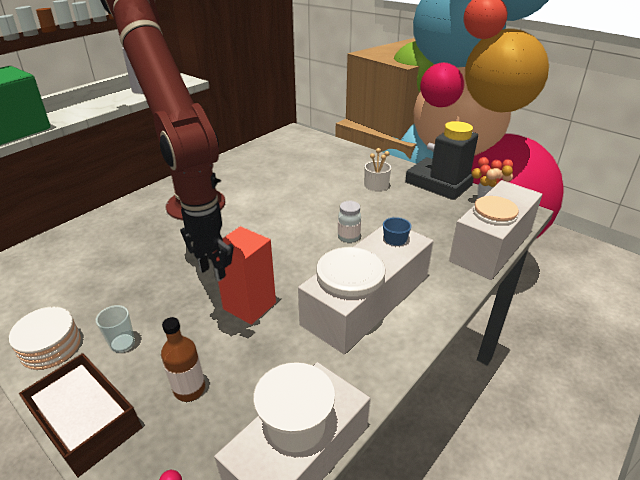

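View pics/top1.png

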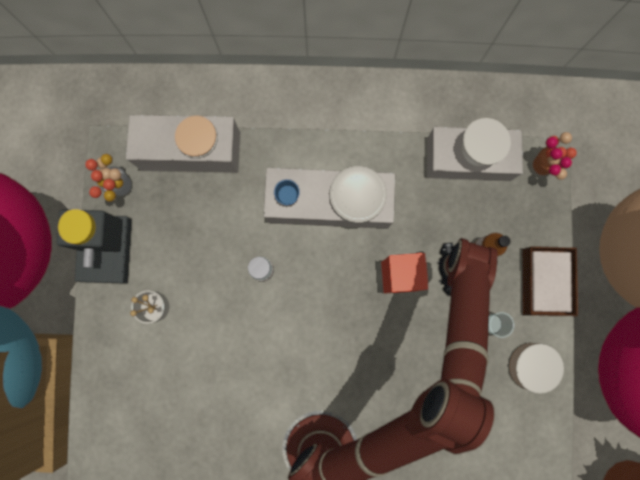

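Gripper is beside the block (scene px ~(210,260)), tips at about z 172, centred on the block's face. Pushing towards +y.

```bash
python3 -m handwheel '[{"jaw":0.5,"linear":[-1,-2,12],"turn":0},{"jaw":0.5,"linear":[-1,-2,24],"turn":0},{"jaw":0.5,"linear":[-1,-2,34],"turn":0},{"jaw":0.5,"linear":[-1,-2,42],"turn":0},{"jaw":0.5,"linear":[-1,-2,50],"turn":0},{"jaw":0.5,"linear":[-1,-2,58],"turn":0},{"jaw":0.5,"linear":[-1,-2,66],"turn":0},{"jaw":0.5,"linear":[-1,-2,74],"turn":0}]'
python3 - <<'E'
from h import *
plan([515,-312,172],5)
p=get_image('scene');cv2.imwrite('pics/scene2.png',p['pixels'])
E
```

```text
clock: 3.05
ee_pos: [509.1, -237.5, 170.9]
ee_rot: [-1.572, -0.002, 0.085]
wrist_force: [0.2, -0.7, -0.2]
width: 0.501
now 3.05 [ 509.1 -237.5  170.9] [-1.572 -0.002  0.085] F [ 0.2 -0.7 -0.2] | linear [ -0.4  -1.  -74.7] turn(y) [ 0.001 -0.002  0.002]
```

View pics/scene2.png

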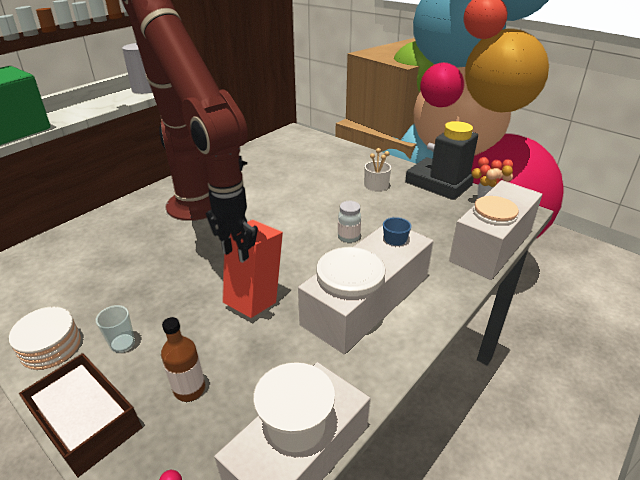

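The block is tipping the right way: its top at (265,230) leans towards +y and its lower near edge is lifting. I'll keep pushing slowly.

```bash
python3 -m handwheel '[{"jaw":0.5,"linear":[0,0,6],"turn":0},{"jaw":0.5,"linear":[0,0,12],"turn":0},{"jaw":0.5,"linear":[0,0,18],"turn":0},{"jaw":0.5,"linear":[0,0,24],"turn":0},{"jaw":0.5,"linear":[0,0,30],"turn":0},{"jaw":0.5,"linear":[0,0,34],"turn":0},{"jaw":0.5,"linear":[0,0,38],"turn":0}]'
python3 - <<'E'
from h import *
plan([515,-312,172],5)
p=get_image('scene');cv2.imwrite('pics/scene3.png',p['pixels'])
E
```

```text
clock: 3.8
ee_pos: [505.7, -196.9, 170.8]
ee_rot: [-1.57, -0.002, 0.087]
wrist_force: [-0.1, 0.4, -0.1]
width: 0.5
now 3.8 [ 505.7 -196.9  170.8] [-1.57  -0.002  0.087] F [-0.1  0.4 -0.1] | linear [  -0.7   -1.3 -115.4] turn(y) [-0.001  0.     0.002]
```

View pics/scene3.png

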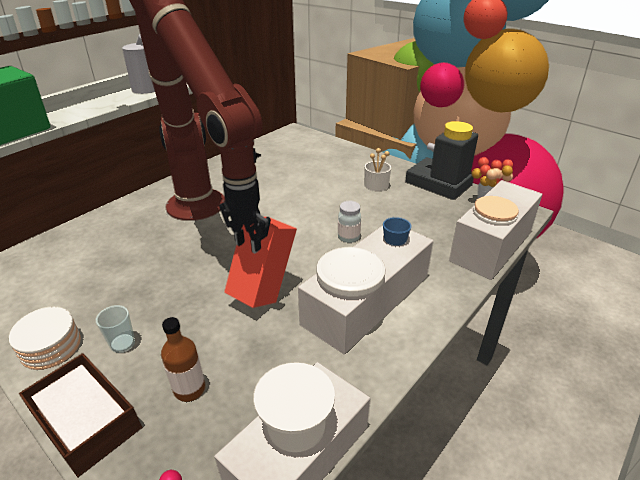

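Tilted about 25°, with the top at (275,230). A little more will tip it over.

```bash
python3 -m handwheel '[{"jaw":0.5,"linear":[0,0,4],"turn":0},{"jaw":0.5,"linear":[0,0,8],"turn":0},{"jaw":0.5,"linear":[0,0,12],"turn":0},{"jaw":0.5,"linear":[0,0,14],"turn":0},{"jaw":0.5,"linear":[0,0,14],"turn":0},{"jaw":0.5,"linear":[0,0,14],"turn":0}]'
python3 - <<'E'
from h import *
p=get_image('scene');cv2.imwrite('pics/scene4.png',p['pixels'])
q,s=pts('block_center',p);print(s,q[:,2].max(),rect(q,80,110))
E
```

```text
clock: 4.45
ee_pos: [504.5, -182.2, 170.9]
ee_rot: [-1.57, -0.002, 0.088]
wrist_force: [0.4, -0.2, 1.0]
width: 0.504
0.79 101.73652679187 (((497.5693359375, -64.6114273071289), (96.2702407836914, 198.80184936523438), 4.405791759490967), 1835)
```

View pics/scene4.png

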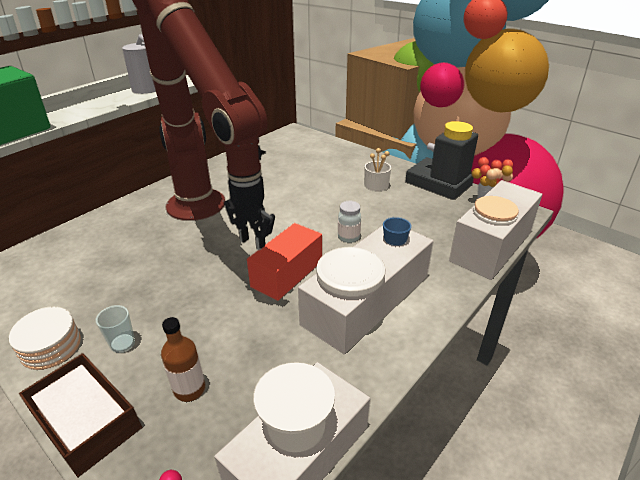

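The block lies flat at centre (497,-65), yaw about 4.4°, with px (285,260). Both ends are within the plinth's span. Next I move over to the robot's side of it.

```bash
python3 -c "
from h import *
print(readout.get_obs()['qpos'].round(2))
plan([426,-70,190],-85.6)
plan([426,-70,190],94.4)"
```

```text
[ 0.54  0.53 -0.35  1.82  0.24  0.83  0.16]
now 4.55 [ 504.4 -182.4  170.8] [-1.569 -0.002  0.088] F [-0.5  0.3 -0.5] | linear [-68.2 -19.1 118.9] turn(y) [-0.002  1.582  0.   ]
now 4.55 [ 504.4 -182.4  170.8] [-1.569 -0.002  0.088] F [-0.5  0.3 -0.5] | linear [-68.2 -19.1 118.9] turn(y) [ 0.    -1.56   0.002]
```

```bash
python3 -m handwheel '[{"jaw":0.6,"linear":[0,-10,10],"turn":0.14},{"jaw":0.8,"linear":[-10,-19,20],"turn":0.28},{"jaw":1,"linear":[-20,-19,40],"turn":0.42},{"jaw":1,"linear":[-30,-19,60],"turn":0.56},{"jaw":1,"linear":[-40,-19,80],"turn":0.70},{"jaw":1,"linear":[-50,-19,95],"turn":0.84},{"jaw":1,"linear":[-60,-19,110],"turn":0.98},{"jaw":1,"linear":[-68,-19,119],"turn":1.12}]'
python3 -c "
from h import *
print(readout.get_obs()['qpos'].round(2))
plan([426,-70,150],-85.6)"
```

```text
clock: 5.35
ee_pos: [425.6, -68.8, 190.0]
ee_rot: [-1.568, 0.001, -1.037]
wrist_force: [0.5, 0.6, 0.8]
width: 1.004
[ 0.17  0.34 -0.07  2.08  0.03  0.73 -0.96]
now 5.35 [425.6 -68.8 190. ] [-1.568e+00  1.000e-03 -1.037e+00] F [0.5 0.6 0.8] | linear [ 1.3 40.  -0.4] turn(y) [-0.002  0.457 -0.001]
```

```bash
python3 -m handwheel '[{"jaw":1,"linear":[0,0,0],"turn":0.14},{"jaw":1,"linear":[0,0,0],"turn":0.28},{"jaw":1,"linear":[0,0,0],"turn":0.42},{"jaw":1,"linear":[1,10,0],"turn":0.457},{"jaw":1,"linear":[1,20,0],"turn":0.457}]'
python3 - <<'E'
from h import *
o=readout.get_obs();print(o['qpos'].round(2))
p=get_image('scene');cv2.imwrite('pics/scene5.png',p['pixels'])
W=cloud(p);q,s=pts('block_center',p,W);print(s,rect(q,85,110))
t=get_image('top');cv2.imwrite('pics/top5.png',t['pixels'])
q,s=pts('block_center',t);print('top',s,rect(q,85,110))
plan([426,-70,40],-85.6)
E
```

```text
clock: 5.85
ee_pos: [426.3, -69.7, 169.4]
ee_rot: [-1.568, 0.001, -1.492]
wrist_force: [-0.0, -0.8, -0.9]
width: 1.001
[ 0.08  0.37  0.05  2.1  -0.03  0.66 -1.35]
0.93 (((495.825439453125, -63.454132080078125), (95.30078887939453, 201.517578125), 5.154231548309326), 1744)
top 0.82 (((490.32891845703125, -64.93750762939453), (95.85893249511719, 199.2025146484375), 5.60136079788208), 1803)
now 6.05 [425.7 -69.6 169.4] [-1.571  0.002 -1.493] F [-0.6 -0.  -0.3] | linear [  0.7 129.4   0.2] turn(y) [-0.     0.001 -0.002]
```

View pics/scene5.png

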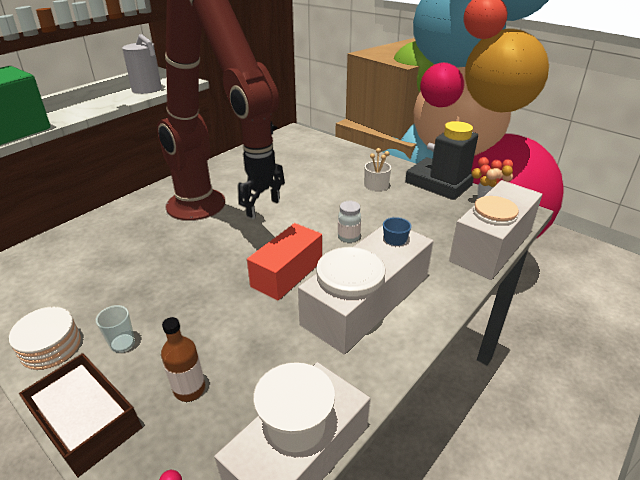

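View pics/top5.png

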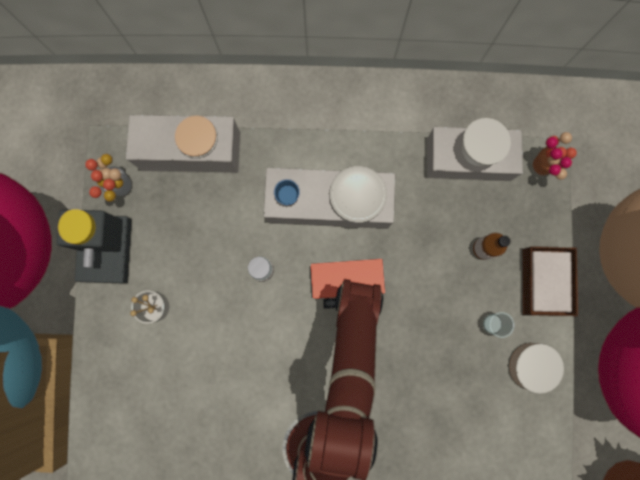

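Block (px (285,260) scene) is level with the robot's gripper behind it. Clearance is only about 8 mm, so I back off a little before going down.

```bash
python3 -m handwheel '[{"jaw":1,"linear":[0,20,-6],"turn":0},{"jaw":1,"linear":[0,45,-12],"turn":0},{"jaw":1,"linear":[0,55,-14],"turn":0},{"jaw":1,"linear":[0,60,-14],"turn":0}]'
python3 -c "
from h import *
print(readout.get_obs()['qpos'].round(2))
plan([412,-70,40],-85.6)"
```

```text
clock: 6.45
ee_pos: [411.1, -70.7, 108.6]
ee_rot: [-1.572, 0.003, -1.492]
wrist_force: [-0.1, 0.0, -0.1]
width: 1.002
[ 0.1   0.47  0.03  2.2  -0.04  0.47 -1.33]
now 6.45 [411.1 -70.7 108.6] [-1.572  0.003 -1.492] F [-0.1  0.  -0.1] | linear [-0.4 68.6  1.1] turn(y) [ 0.002  0.002 -0.003]
```

```bash
python3 -m handwheel '[{"jaw":1,"linear":[0,20,0],"turn":0},{"jaw":1,"linear":[0,40,0],"turn":0},{"jaw":1,"linear":[0,55,0],"turn":0},{"jaw":1,"linear":[0,67,0],"turn":0},{"jaw":1,"linear":[0,67,0],"turn":0}]'
python3 -c "
from h import *
print(readout.get_obs()['qpos'].round(2))
plan([412,-70,40],-85.6)"
```

```text
clock: 6.95
ee_pos: [411.1, -70.5, 40.8]
ee_rot: [-1.573, 0.003, -1.492]
wrist_force: [0.3, -0.1, 0.5]
width: 1.003
[ 0.11  0.61  0.02  2.25 -0.05  0.28 -1.32]
now 6.95 [411.1 -70.5  40.8] [-1.573  0.003 -1.492] F [ 0.3 -0.1  0.5] | linear [-0.4  0.8  0.9] turn(y) [ 0.003  0.002 -0.003]
```

```bash
python3 -m handwheel '[{"jaw":1,"linear":[0,0,14],"turn":0},{"jaw":1,"linear":[1,0,26],"turn":0},{"jaw":1,"linear":[2,0,38],"turn":0.01},{"jaw":1,"linear":[3,0,50],"turn":0.03},{"jaw":1,"linear":[4,0,60],"turn":0.05},{"jaw":1,"linear":[5,0,70],"turn":0.07},{"jaw":1,"linear":[6,0,80],"turn":0.09},{"jaw":1,"linear":[7,0,90],"turn":0.096}]'
python3 - <<'E'
from h import *
p=get_image('scene');cv2.imwrite('pics/scene6.png',p['pixels'])
W=cloud(p);q,s=pts('block_center',p,W);print(s,rect(q,85,110));q,s=pts('plinth',p,W);print(s,rect(q,115,140))
plan([545,-70,40],-91)
E
```

```text
clock: 7.75
ee_pos: [501.5, -70.4, 40.7]
ee_rot: [-1.575, 0.003, -1.589]
wrist_force: [-3.6, -0.3, 1.5]
width: 1.0
0.95 (((565.7797241210938, -70.51712036132812), (198.62149047851562, 94.77665710449219), 89.1684799194336), 1719)
0.87 (((724.1243896484375, -8.962173461914062), (355.8717346191406, 137.2337646484375), 88.52706146240234), 2541)
now 7.9 [503.5 -70.7  40.8] [-1.57   0.002 -1.588] F [-0.4 -0.4  0.1] | linear [-1.4  0.8 41.5] turn(y) [-0.001  0.    -0.002]
```

View pics/scene6.png

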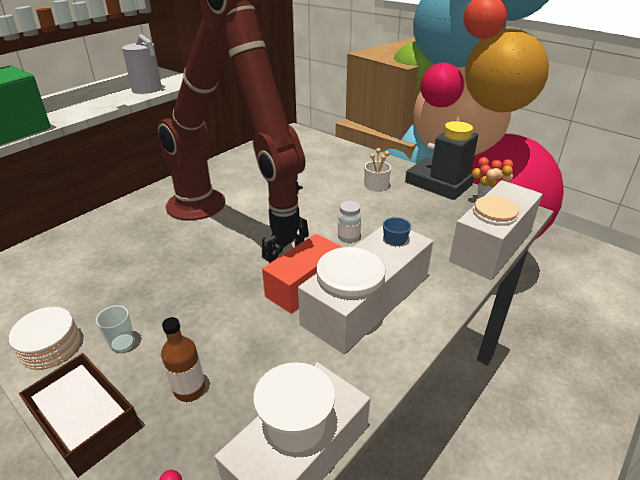

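Block is squared up to the plinth (yaw -0.8° against about -1.2°), with a remaining gap of about 39 mm.

```bash
python3 -m handwheel '[{"jaw":1,"linear":[0,0,8],"turn":0},{"jaw":1,"linear":[0,0,16],"turn":0.002},{"jaw":1,"linear":[0,0,23],"turn":0.004},{"jaw":1,"linear":[0,0,29],"turn":0.006},{"jaw":1,"linear":[0,0,33],"turn":0.006},{"jaw":1,"linear":[0,0,36],"turn":0.006}]'
python3 -m handwheel '[{"jaw":1,"linear":[0,0,2],"turn":0},{"jaw":1,"linear":[0,0,4],"turn":0}]'
python3 - <<'E'
from h import *
p=get_image('scene')
W=cloud(p);q,s=pts('block_center',p,W);print(s,rect(q,85,110));q,s=pts('plinth',p,W);print(s,rect(q,115,140))
plan([545,-70,40],-91)
E
```

```text
clock: 8.5
ee_pos: [539.7, -71.3, 40.8]
ee_rot: [-1.57, 0.002, -1.594]
wrist_force: [-3.3, -0.1, 0.6]
width: 1.004
clock: 8.7
ee_pos: [540.5, -71.4, 40.5]
ee_rot: [-1.578, 0.003, -1.593]
wrist_force: [-10.4, -1.4, 8.0]
width: 0.998
0.9 (((595.743408203125, -73.92149353027344), (194.91647338867188, 75.31732177734375), 89.42572784423828), 994)
0.69 (((723.1494140625, -10.518402099609375), (354.8981628417969, 139.02711486816406), 88.88897705078125), 2592)
now 8.85 [540.5 -71.4  40.5] [-1.577  0.002 -1.593] F [-7.6  0.4  3.5] | linear [-1.5  0.4  4.4] turn(y) [ 0.006 -0.005 -0.002]
```

```bash
python3 -m handwheel '[{"jaw":1,"linear":[0,0,3],"turn":0},{"jaw":1,"linear":[0,0,5],"turn":0},{"jaw":1,"linear":[0,0,5],"turn":0}]'
python3 - <<'E'
from h import *
for n in('scene','top'):
    p=get_image(n);cv2.imwrite(f'pics/{n}7.png',p['pixels'])
    W=cloud(p);q,s=pts('block_center',p,W);print(s,rect(q,85,110),q.max(0));q,s=pts('plinth',p,W);print(s,rect(q,115,140))
plan([545,-70,40],-91)
E
```

```text
clock: 9.15
ee_pos: [540.0, -71.5, 40.4]
ee_rot: [-1.589, 0.003, -1.593]
wrist_force: [-12.7, 0.1, 10.9]
width: 1.0
0.72 (((596.1868896484375, -72.39535522460938), (197.1320037841797, 77.5289306640625), 88.19075775146484), 1030) [632.83461269  26.7559655  101.72023429]
0.65 (((724.121826171875, -8.676406860351562), (356.5972900390625, 137.25181579589844), 88.68194580078125), 2586)
0.81 (((598.3006591796875, -72.79171752929688), (194.41802978515625, 93.3846435546875), 89.09537506103516), 1186) [646.21062612  24.66629155 106.05150386]
0.79 (((717.2792358398438, -10.046035766601562), (357.25054931640625, 138.65643310546875), 89.04764556884766), 2998)
now 9.45 [540.  -71.5  40.4] [-1.588  0.003 -1.593] F [-11.7   0.3   9.7] | linear [-1.6  0.4  5. ] turn(y) [ 0.018 -0.004 -0.003]
```

View pics/scene7.png

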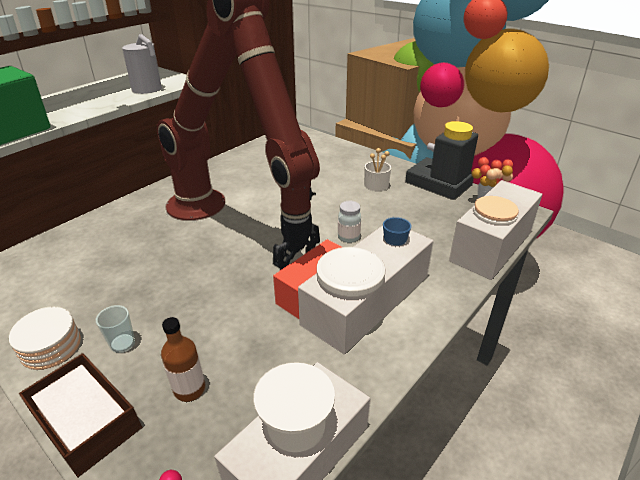

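View pics/top7.png

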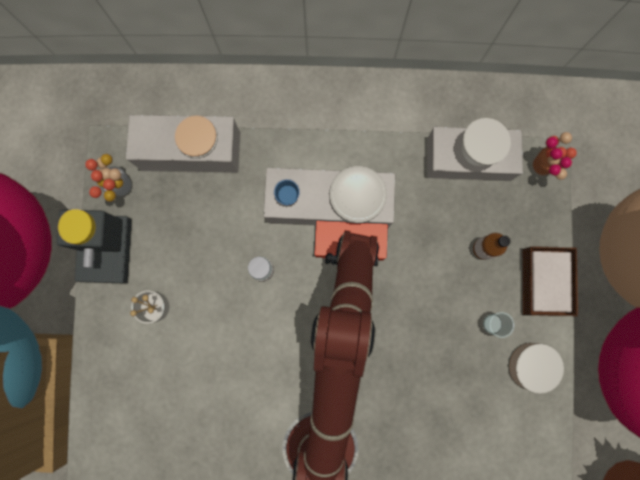

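The force has plateaued and the tool has stopped, so the block appears seated. I'll back straight off and measure with a clear view.

```bash
python3 -m handwheel '[{"jaw":1,"linear":[0,0,-10],"turn":0},{"jaw":1,"linear":[0,0,-30],"turn":0},{"jaw":1,"linear":[0,0,-65],"turn":0},{"jaw":1,"linear":[0,-30,-95],"turn":0},{"jaw":1,"linear":[0,-75,-100],"turn":0},{"jaw":1,"linear":[0,-120,-100],"turn":0},{"jaw":1,"linear":[0,-150,-100],"turn":0},{"jaw":1,"linear":[0,-150,-100],"turn":0}]'
python3 - <<'E'
from h import *
for n in('scene','top'):
    p=get_image(n);cv2.imwrite(f'pics/{n}8.png',p['pixels'])
    W=cloud(p);q,s=pts('block_center',p,W);r,_=rect(q,85,110);print(s,r,q.max(0))
    q,s=pts('plinth',p,W);r2,_=rect(q,115,140);print(s,r2)
    a=np.radians(r2[2]-90);d=np.array(r[0])-r2[0]
    print('rel centre in plinth frame',Ro.from_euler('z',-a).apply([*d,0]).round(1), 'want x=-118')
    if n=='scene':
        c=cv2.resize(p['pixels'][220:360,250:450],None,fx=4,fy=4,interpolation=cv2.INTER_CUBIC);cv2.imwrite('pics/crop8.png',c)
E
```

```text
clock: 10.25
ee_pos: [447.6, -70.4, 197.0]
ee_rot: [-1.573, 0.002, -1.593]
wrist_force: [0.3, -0.1, 0.2]
width: 1.0
0.95 ((589.5272827148438, -73.43309783935547), (74.9388656616211, 198.6916961669922), 2.2335691452026367) [632.98795644  25.06780459 102.1335776 ]
0.68 ((0.0, 0.0), (0.0, 0.0), 0.0)
rel centre in plinth frame [ 73.4 589.5   0. ] want x=-118
0.61 ((599.0659790039062, -73.06842041015625), (194.64134216308594, 95.8747787475586), 88.71416473388672) [646.71390592  24.6369938  105.98502282]
0.88 ((717.6040649414062, -9.332138061523438), (357.40350341796875, 139.1808624267578), 88.87015533447266)
rel centre in plinth frame [-117.3  -66.1    0. ] want x=-118
```

View pics/crop8.png

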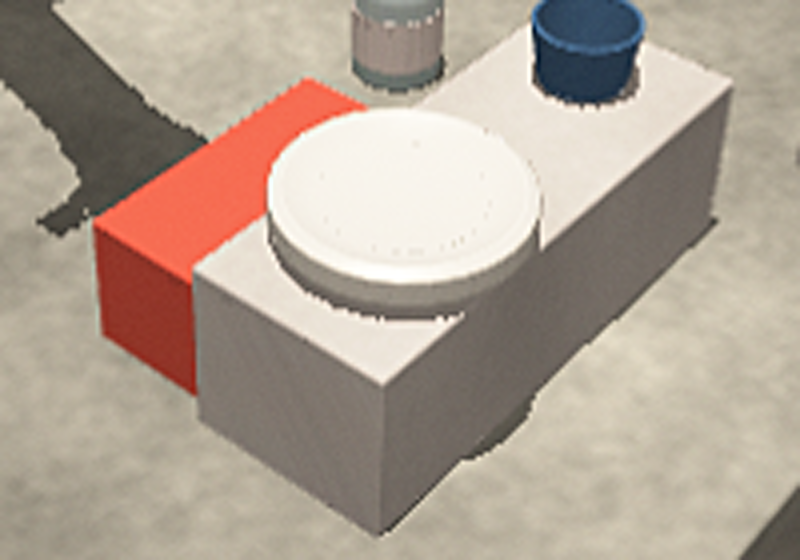

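View pics/top8.png

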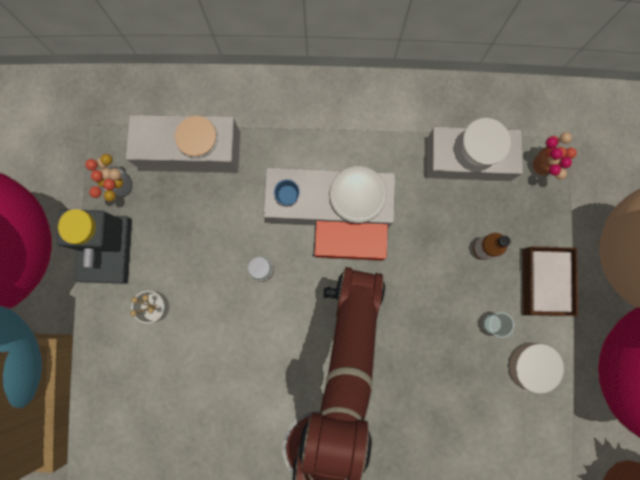

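```bash
python3 - <<'E'
from h import *
p=get_image('top');W=cloud(p)
for o in('jar','plates','ramekin','tub','bottle','tumbler'):
    q,s=pts(o,p,W)
    if q is None: print(o,None);continue
    print(o,round(s,2),q.min(0).round(),q.max(0).round())
print(readout.get_obs()['clock'])
E
```

```text
jar 0.67 [479. 148.  39.] [538. 206. 118.]
plates 0.74 [ 643. -160.  139.] [793. -15. 167.]
ramekin 0.88 [683.  76. 117.] [748. 139. 175.]
tub 0.82 [350. 450.  -7.] [435. 543. 138.]
bottle 0.64 [ 560. -495.   15.] [ 624. -439.  208.]
tumbler 0.65 [ 339. -534.   -4.] [ 403. -464.   95.]
10.9
```

Everything else is where it was, so I'm handing the job in.

```bash
python3 -c "
from workcell import env
print(env.sign_off())"
```

```text
the job is handed in; nothing more can be done
None
```

The coral block now lies flat and square against the plinth's front face as a low step. I tipped it over sideways towards the plinth's middle by pushing near the top. Then, with the two open fingertips, I pushed it back about 100 mm until it stopped against the plinth. It was never grasped or lifted, and the job was handed in about 11 s into the 72 s allowed.

**Last checks, from the top camera after backing off:**
- **Flush:** the block's centre is 117 mm in front of the plinth's centre, where exactly flush would be 118 mm. That difference is within camera error.
- **Square:** the block is within about 0.2° of the plinth.
- **Ends:** the block runs from about -166 to +34 mm along the plinth, inside its ±180 mm ends.
- **Other objects:** the jar, plates, ramekin, tub, bottle and tumbler all measured where they started, within a few mm.
- **Force:** the readings I took during the final press were about 17 N at the wrist. About 10 N of that was upwards, with the tool tilted about 1°; I didn't find out why.

**Checks that failed or disagreed:**
- The same measurement from the scene camera gave no usable plinth outline, because its mask caught none of the plinth's top. A close-up from that camera showed no visible gap.
- The two cameras differ by about 6 mm in absolute x, so I relied on positions measured relative to the plinth.

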